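# Draw a mould clamp down evenly

### The job

Close the sloping mould clamp evenly: in crisscross order (each nut followed by the one diagonally opposite) first turn each of the four knurled brass nuts about 60 degrees clockwise, then go round crisscross a second time and turn each one on until you feel it come tight against its stop, without forcing it (not above 1 N m). Leave the clamp with all four nuts tight and do not disturb the things lying around it.

Things in the scene. Friction and masses are not known exactly. Their poses are not given: they have to be found in the camera images.
- mould_clamp: Rubber-mould clamp screwed to the bench: steel base 130 x 130 x 8 mm, two aluminium plates 126 x 126 mm with a black rubber mould between. The plates slope 0.55 rad (31.5 deg): left edge (seen from the robot) high, upper face looking up and to the right. Nut centres are 90 mm apart along both plate edges. Origin: centre of the base's underside; x to the high (left) edge, y toward the robot, z up.
- grip_low_near (a point): Point on the axis of the lower near nut (lower: right pair; near: nearer the robot), 8 mm below its flat top: the height to grip. Brass knurled cylinder, 32 mm diameter, 24 mm tall; under it a 20 to 22 mm collar 9 mm high, then the plate, 25 mm below this point. The point's z is the screw axis, out of the plate (31.5 deg from vertical, leaning to the clamp's -x). It turns in place without rising or sinking.
- nut_low_near (a joint): Turn of the lower near nut on its stud, rad; grows clockwise (looking down on the nut), which tightens. Starts between 0 and 0.3; runs with about 0.12 N m of friction and stays where left. The tight stop lies between 1.65 and 2.05, different for each nut: it is felt as rising torque, or seen as this reading ceasing to grow. A dark line on the nut's top shows its turn.
- stud_low_near (a joint): Elastic clockwise twist of the lower near stud in its rubber bush, rad: 2.5 N m per rad, so it shows the torque on the nut (about 0.05 while the nut runs, rising once it is at its stop), and springs back on release. More than 0.4 (1 N m) is overtightened.
- grip_low_far (a point): Point on the axis of the lower far nut (lower: right pair; near: nearer the robot), 8 mm below its flat top: the height to grip. Brass knurled cylinder, 32 mm diameter, 24 mm tall; under it a 20 to 22 mm collar 9 mm high, then the plate, 25 mm below this point. The point's z is the screw axis, out of the plate (31.5 deg from vertical, leaning to the clamp's -x). It turns in place without rising or sinking.
- nut_low_far (a joint): Turn of the lower far nut on its stud, rad; grows clockwise (looking down on the nut), which tightens. Starts between 0 and 0.3; runs with about 0.12 N m of friction and stays where left. The tight stop lies between 1.65 and 2.05, different for each nut: it is felt as rising torque, or seen as this reading ceasing to grow. A dark line on the nut's top shows its turn.
- stud_low_far (a joint): Elastic clockwise twist of the lower far stud in its rubber bush, rad: 2.5 N m per rad, so it shows the torque on the nut (about 0.05 while the nut runs, rising once it is at its stop), and springs back on release. More than 0.4 (1 N m) is overtightened.
- grip_high_near (a point): Point on the axis of the higher near nut (lower: right pair; near: nearer the robot), 8 mm below its flat top: the height to grip. Brass knurled cylinder, 32 mm diameter, 24 mm tall; under it a 20 to 22 mm collar 9 mm high, then the plate, 25 mm below this point. The point's z is the screw axis, out of the plate (31.5 deg from vertical, leaning to the clamp's -x). It turns in place without rising or sinking.
- nut_high_near (a joint): Turn of the higher near nut on its stud, rad; grows clockwise (looking down on the nut), which tightens. Starts between 0 and 0.3; runs with about 0.12 N m of friction and stays where left. The tight stop lies between 1.65 and 2.05, different for each nut: it is felt as rising torque, or seen as this reading ceasing to grow. A dark line on the nut's top shows its turn.
- stud_high_near (a joint): Elastic clockwise twist of the higher near stud in its rubber bush, rad: 2.5 N m per rad, so it shows the torque on the nut (about 0.05 while the nut runs, rising once it is at its stop), and springs back on release. More than 0.4 (1 N m) is overtightened.
- grip_high_far (a point): Point on the axis of the higher far nut (lower: right pair; near: nearer the robot), 8 mm below its flat top: the height to grip. Brass knurled cylinder, 32 mm diameter, 24 mm tall; under it a 20 to 22 mm collar 9 mm high, then the plate, 25 mm below this point. The point's z is the screw axis, out of the plate (31.5 deg from vertical, leaning to the clamp's -x). It turns in place without rising or sinking.
- nut_high_far (a joint): Turn of the higher far nut on its stud, rad; grows clockwise (looking down on the nut), which tightens. Starts between 0 and 0.3; runs with about 0.12 N m of friction and stays where left. The tight stop lies between 1.65 and 2.05, different for each nut: it is felt as rising torque, or seen as this reading ceasing to grow. A dark line on the nut's top shows its turn.
- stud_high_far (a joint): Elastic clockwise twist of the higher far stud in its rubber bush, rad: 2.5 N m per rad, so it shows the torque on the nut (about 0.05 while the nut runs, rising once it is at its stop), and springs back on release. More than 0.4 (1 N m) is overtightened.
- oil_bottle: Bystander: small oil bottle with a red spout, 39 mm wide, 98 mm tall, standing right of the clamp. Origin under its centre.
- loupe: Bystander: black eyepiece loupe, 39 mm wide, 28 mm tall, standing left of the clamp. Origin under its centre.
- pliers_red: Bystander: small pliers with red grips, 101 x 68 x 10 mm, lying at the left front. Origin under its centre.
- ring_clamp: Bystander: wooden ring clamp, 25 x 110 x 18 mm, lying right of the clamp. Origin under its centre.

How it is judged:
By the outcome, as a careful person would: the job done as asked, in the order asked, and still so for the second after the job is handed in, with the robot touching nothing.
It also fails if it takes over 72 s, if anything falls off the work surface, if the arm or the gripper's body presses on something with over 40 N, if the wrist force passes 120 N, or if a joint passes its speed limit or range.

### The arm

A 6-joint arm with a two-finger parallel gripper is mounted at the origin on a cart in front of the work surface, level with it; the furniture and walls round the work are solid. World frame = base frame: x ahead of the robot, y to its left, z up, the work surface at z = 0. Lengths are in mm, angles in rad, forces in N, time in s.
With the tool pointing down it reaches from about 350 to 850 mm from the base axis. Payload 8.1 kg.
Tool frame: the origin (TCP) lies midway between the tips of the shut fingers; the grasp point (between the pads) lies arm.hold_point_z behind it (arm.hold_point_z is the distance from the TCP to the grasp point, in mm); z points along the fingers, y is the line along which they close (so a half turn about z gives the same grasp; the last joint's range is limited). The gripper opens to 93 mm and grips with 3 to 60 N. Pads are 15 mm wide; open, the fingers measure 128 mm over their backs; the gripper's body (75 mm by 188 mm) begins 65 mm behind the grasp point.
Start: joints at [1.239, 0.13, 1.488, -0, 1.523, -0.085], TCP at [146.559, 581.83, 218.635] pointing down, gripper open.
Joint ranges: [-2.96, 2.96], [-0.89, 2.26], [0.02, 2.5], [-1.34, 4.48], [0, 2.73], [-2.66, 2.66]. Speed limits (rad/s): [2.39, 2.39, 2.79, 3.14, 3.14, 3.14].

### API

Orientations are given as a unit quaternion [w, x, y, z].
In Python, from station import arm gives the robot as it stands. The module is installed in compiled form; this text tells all that it offers.
- The arm moves only by the tool servo_tool, never from a script. Its argument "plan" is a list of rows, each a list of 7 numbers: the shift along the tool's x, y, z in units of 60 mm (1.0 is 60 mm), then the turn, a rotation vector about the tool's x, y, z in units of 6 degrees (1.0 is 6 degrees), then the opening, from -1 (shut) to 1 (fully open), so that 0 is half open. In form: [[dx, dy, dz, rx, ry, rz, claw], ...]. A call has 1 to 20 rows; each row shifts and turns the commanded pose from where the row before left it, along the tool's axes as they then stand; what a row does not reach is not made up. A row lasts 1/8 s, in which the tool goes at most 62.5 mm and 10.7 degrees, less where a joint would pass 70% of its speed; a pose out of reach is approached as far as the arm can. A call is refused whole if a number of a shift passes 1 or a number of a turn 1, either way. A call with a gripper value outside its range is refused whole. The fingers move at their own pace and stop on an object; "newtons" is the grip in N (left out, the last holds). Time passes only in rows, so rows that do not move let the fingers close. It gives the time, the measured TCP pose, the force, the opening and the grip force at its end, in the units of the state.
- arm.read_state(): the state, without advancing time (a new reading comes with each control period).
- arm.snapshot(name): name is "side" or "top" or "wrist"; returns a dict with "image" (480x640x3 uint8, blue, green, red), "fx", "fy", "cx", "cy" (pixels), "extrinsics" (4x4, takes a point from world to camera coordinates); the wrist camera has in their place "T_tool_cam" (4x4, takes a point from camera to tool coordinates, whose origin is the TCP and whose axes are the flange's). Camera axes: x right, y up, looking along -z (the intrinsics and any distortion apply to the point x, -y, -z); pixel columns grow to the right and rows downward; lengths in mm; the calibration is good to about 2 mm. The wrist camera is an equidistant fisheye: a pixel r from the principal point sees the ray r / f radians off the axis. A picture is of the moment at which its call begins: read the wrist's pose just before it. There is no depth.
- arm.job_done(): hands the job in; it is judged then, once.
The state is a dict: "clock": time; "joint_positions": joint angles; "joint_vel": joint speeds; "effort": joint torques, N m; "ee_pos": TCP position; "tool_rot": TCP orientation; "ft_force": force on the tool from outside, world axes, zero at the start; "torque": the same for the moment, N m; "finger_gap": opening from 0.0 (shut) to 1.0 (fully open); "finger_force": force on a finger pad.
Only numpy, scipy, OpenCV 4.12 (cv2) and the standard library are available. Lean on these libraries where they do the work, as an engineer would, in place of code of your own. Each camera call takes 0.05 s, during which the arm holds its last target. There are 200 camera calls.

## Working session

There is one attempt and no reset: what is moved stays moved. The work goes in short steps, Python scripts to look and compute and a tool call to move; the robot and the scene stay as the last step left them, time stands still between calls to the robot, and variables do not carry over. Pictures are saved under pics/ and viewed, at most 10 in all, crops included, and the job is handed in when it is done.

Besides the shell and the picture viewer there is one more tool, called after "Emit:" as name(argument=value, ...) on one line, values as JSON. servo_tool: Moves the arm, as the interface text tells. Its arguments: {"type":"object","properties":{"plan":{"type":"array","items":{"type":"array","items":{"type":"number"}}},"newtons":{"type":"number"}},"required":["plan"]}

```bash
mkdir -p pics; python3 - <<'E'
from station import arm
import cv2,json,numpy as np
print(arm.read_state(), arm.hold_point_z)
for n in("side","top","wrist"):
    s=arm.snapshot(n); cv2.imwrite(f"pics/{n}0.png",s["image"]); 
    print(n,{k:(np.round(v,4).tolist() if hasattr(v,'__len__') else v) for k,v in s.items() if k!="image"})
E
```

```text
{'clock': 0.0, 'joint_positions': array([ 1.23861208e+00,  1.31164985e-01,  1.48928886e+00, -3.97010339e-06,
        1.52300484e+00, -8.54338046e-02]), 'joint_vel': array([ 0.00067378,  0.00044685, -0.00042389, -0.00092523, -0.00033682,
       -0.00060092]), 'effort': array([ 6.33755262e-04, -5.59807241e+01, -4.91780734e+01,  7.69659667e-02,
        3.48845765e-02, -1.69011610e-04]), 'ee_pos': array([146.3623122 , 581.27721072, 217.57991483]), 'tool_rot': array([-1.91470533e-04,  1.23062319e-01,  9.92398506e-01, -9.13163616e-04]), 'ft_force': array([ 0.52497712, -0.17826488, -0.22671217]), 'torque': array([ 0.01811785, -0.03194677, -0.0070028 ]), 'finger_force': 0.0, 'finger_gap': 0.9982484480169344} 18.8
side {'fx': 577.1637911402204, 'fy': 577.1637911402204, 'cx': 322.2496982149763, 'cy': 240.78884215633187, 'extrinsics': [[-0.9673, -0.2527, 0.0229, 579.5601], [0.18, -0.6201, 0.7636, -147.2255], [-0.1788, 0.7427, 0.6453, -1361.2939], [0.0, 0.0, 0.0, 1.0]]}
top {'fx': 497.46945370172585, 'fy': 497.46945370172585, 'cx': 312.9328164016161, 'cy': 233.39580492482793, 'extrinsics': [[-0.0192, -0.9997, -0.0126, 71.0351], [0.9985, -0.0198, 0.0505, -568.7298], [-0.0507, -0.0116, 0.9986, -1454.78], [0.0, 0.0, 0.0, 1.0]]}
wrist {'fx': 371.64829954431775, 'fy': 371.64829954431775, 'cx': 316.83993992608913, 'cy': 237.23330964851087, 'T_tool_cam': [[-0.0001, 0.9564, 0.2922, 81.4674], [1.0, 0.0, 0.0003, 0.0879], [0.0002, 0.2922, -0.9564, -166.7273], [0.0, 0.0, 0.0, 1.0]]}
```

View pics/top0.png

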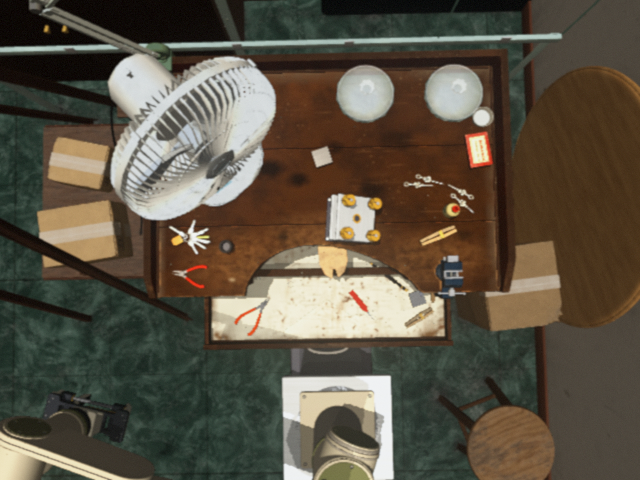

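View pics/side0.png

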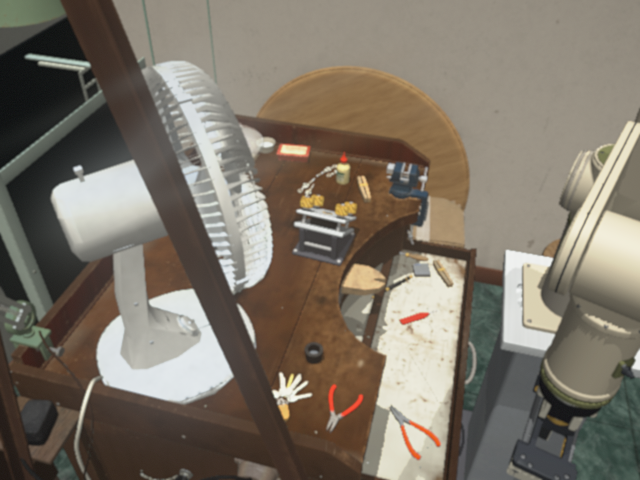

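The top view shows the clamp near (355,218) with four brass nuts, the high left pair at about (347,201) and (345,234) and the low pair at (375,201) and (375,234). In the side view the nuts are near (312,200) and (346,209). The oil bottle is at (453,209), and the fan stands to the left of the clamp at (190,140).

```bash
cat > h.py <<'E'
import numpy as np,cv2
from station import arm
from scipy.spatial.transform import Rotation as R
def ray(s,u,v):
    E=s["extrinsics"]; d=np.array([(u-s["cx"])/s["fx"],-(v-s["cy"])/s["fy"],-1.])
    Rm=E[:3,:3]; return -Rm.T@E[:3,3], Rm.T@d/np.linalg.norm(d)
def plane(s,u,v,z):
    o,d=ray(s,u,v); return o+d*(z-o[2])/d[2]
def tri(rs):
    A=0;b=0
    for o,d in rs:
        P=np.eye(3)-np.outer(d,d); A=A+P; b=b+P@o
    p=np.linalg.solve(A,b); return p,[np.linalg.norm((np.eye(3)-np.outer(d,d))@(p-o)) for o,d in rs]
E
python3 - <<'E'
from h import *
a=cv2.imread("pics/top0.png");b=cv2.imread("pics/side0.png")
f=lambda i,x,y:cv2.resize(i[y:y+80,x:x+80],(400,400),interpolation=cv2.INTER_CUBIC)
A=f(a,315,180);B=f(b,283,180)
cv2.imwrite("pics/crop0.png",np.hstack([A,B]))
for n,i,x,y in(("top",a,315,180),("side",b,283,180)):
    c=cv2.resize(i[y:y+80,x:x+80],(640,640),interpolation=cv2.INTER_CUBIC)
    h=cv2.cvtColor(c,cv2.COLOR_BGR2HSV); m=cv2.inRange(h,(10,110,110),(32,255,255))
    k,l,st,ce=cv2.connectedComponentsWithStats(m)
    for j in range(1,k):
        if st[j,4]>300: print(n,(st[j]/8).round(1)[:4]+np.array([x,y,0,0]),ce[j]/8+[x,y])
E
```

```text
top [342.2 193.9  13.4  12.2] [348.81503605 199.99827365]
top [368.2 197.5  14.2  12.1] [375.34373863 203.64569948]
top [353.2 214.1   7.2   9. ] [356.75195737 218.50619835]
top [318.8 217.2   5.5   3.5] [321.41985377 218.93307087]
top [315.  225.8  32.   33.6] [326.52830422 241.3159476 ]
top [340.4 227.4  13.4  11.8] [346.90544305 233.25271988]
top [366.5 229.4  14.9  12.2] [373.977215   235.54577673]
top [337.6 251.1   4.4   4.4] [339.68206522 253.04945652]
top [320.6 252.    7.8   6.1] [323.91288141 255.11182386]
top [371.9 256.2   3.5   1.9] [373.48762376 257.13531353]
side [358.2 182.6   4.8   3.8] [360.8779321  184.68796296]
side [299.  193.5  25.6  14.4] [311.77124155 201.14642059]
side [359.6 199.9   3.4  11. ] [361.40430029 204.87172012]
side [334.4 201.1  23.8  14.8] [346.28909798 208.75644635]
side [347.1 249.2   9.2  10.8] [350.80944871 255.63514811]
```

View pics/crop0.png

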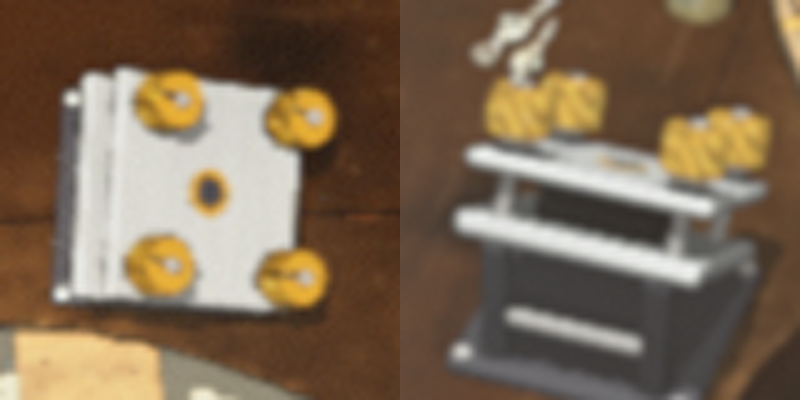

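The crop shows the yaw is a few degrees off square. In the top view, high-far is at (349,200), low-far (375,204), high-near (347,233) and low-near (374,236). In the side view they are at about (306.6,201.4), (318.4,200.6), (342,209.6) and (351,207.6). The dark index lines on the nuts are visible.

```bash
cat >> h.py <<'E'
def axes(yaw): # clamp frame -> nut frame world; plate x up-slope
    Rc=R.from_euler('z',yaw)
    return (Rc*R.from_euler('y',-0.55)).as_matrix()
E
python3 - <<'E'
from h import *
from scipy.optimize import least_squares
t=arm.snapshot("top");s=arm.snapshot("side")
T=dict(hf=(348.8,200),lf=(375.3,203.6),hn=(346.9,233.2),ln=(374,235.5))
S=dict(hf=(306.6,201.4),lf=(318.4,200.6),hn=(342,209.6),ln=(351,207.6))
P={k:tri([ray(t,*T[k]),ray(s,*S[k])]) for k in T}
for k in P: print(k,P[k][0].round(1),np.round(P[k][1],1))
sg=dict(hf=(1,-1),lf=(-1,-1),hn=(1,1),ln=(-1,1))
def pred(q,k): 
    A=axes(q[3]); return q[:3]+A@np.array([45*sg[k][0],45*sg[k][1],0])
f=lambda q:np.concatenate([ (np.eye(3)-np.outer(r[1],r[1]))@(pred(q,k)-r[0]) for k in T for r in (ray(t,*T[k]),ray(s,*S[k]))])
r=least_squares(f,[*np.mean([P[k][0] for k in P],0),1.5])
print(r.x,np.sqrt(r.cost/8)); A=axes(r.x[3]);print(A.round(3))
for k in T: print(k,(pred(r.x,k)+4*A[:,2]).round(1))
E
```

```text
hf [653.  -40.9 132.8] [0.1 0.1]
lf [ 645.  -118.9   82.5] [2.3 2.3]
hn [562.2 -33.8 132.1] [0.6 0.6]
ln [ 555.5 -112.7   82.8] [1.7 1.7]
[603.91135996 -76.46026767 107.67927399   1.48399733] 1.330795046193095
[[ 0.074 -0.996 -0.045]
 [ 0.849  0.087 -0.521]
 [ 0.523 -0.     0.853]]
hf [651.9 -44.2 134.6]
lf [ 645.2 -120.7   87.6]
hn [562.2 -36.4 134.6]
ln [ 555.6 -112.9   87.6]
```

Emit:
servo_tool(plan=[[-0.6, -0.7, -0.1, 0, 0, 0, 0.3], [-0.6, -0.7, -0.1, 0, 0, 0, 0.3], [-0.6, -0.7, -0.1, 0, 0, 0, 0.3], [-0.6, -0.7, -0.1, 0, 0, 0, 0.3], [-0.6, -0.7, -0.1, 0, 0, 0, 0.3], [-0.6, -0.7, -0.1, 0, 0, 0, 0.3], [-0.6, -0.7, -0.1, 0, 0, 0, 0.3], [-0.6, -0.7, -0.1, 0, 0, 0, 0.3], [-0.6, -0.7, -0.1, 0, 0, 0, 0.3], [-0.6, -0.7, -0.1, 0, 0, 0, 0.3], [-0.6, -0.7, -0.1, 0, 0, 0, 0.3], [-0.6, -0.7, -0.1, 0, 0, 0, 0.3], [-0.6, -0.7, -0.1, 0, 0, 0, 0.3], [-0.6, -0.7, -0.1, 0, 0, 0, 0.3]])

```text
clock: 2.0
ee_pos: [492.2, -113.3, 302.9]
tool_rot: [0.0, 0.123, 0.992, 0.0]
ft_force: [0.9, 0.1, 0.6]
finger_gap: 0.649
finger_force: 0.0
```

```bash
cat >> h.py <<'E'
YAW=1.484; C=np.array([603.7,-78.5,111.1])
SG=dict(hf=(1,-1),lf=(-1,-1),hn=(1,1),ln=(-1,1))
def Rt(a): # tool orientation; a deg turned clockwise from y along clamp -y
    A=axes(YAW); y=-A[:,1]; z=-A[:,2]; M=np.stack([np.cross(y,z),y,z],1)
    return R.from_matrix(M)*R.from_euler('z',a,degrees=True)
def cur():
    s=arm.read_state(); q=s["tool_rot"]; return s,np.array(s["ee_pos"]),R.from_quat([q[1],q[2],q[3],q[0]])
def to(p,Rg): # totals in move units
    s,p0,r=cur(); dr=(r.inv()*Rg).as_rotvec(degrees=True)
    return (r.inv().apply(p-p0)/60).round(3),(Rg.inv().apply(p-p0)/60).round(3),(dr/6).round(2)
E
python3 - <<'E'
from h import *
s,p,r=cur();print(s["clock"],p,s["joint_positions"],s["ft_force"],s["torque"],s["finger_gap"])
n=axes(YAW)[:,2]
print(to(C+100*n,Rt(-30)))
E
```

```text
2.0 [ 492.20902864 -113.3449816   302.91842801] [-3.28011393e-01 -1.48255096e-01  1.61318087e+00  1.82794606e-04
  1.67615830e+00 -1.65165741e+00] [0.86795881 0.06262862 0.62813981] [-0.02217417 -0.04419773 -0.01359011] 0.648507999639896
(array([-1.798,  0.157,  1.777]), array([-1.801,  1.039,  1.445]), array([-4.46,  3.08,  8.25]))
```

Emit:
servo_tool(plan=[[0, 0, 0, -0.446, 0.308, 0.825, 0.3], [0, 0, 0, -0.446, 0.308, 0.825, 0.3], [0, 0, 0, -0.446, 0.308, 0.825, 0.3], [0, 0, 0, -0.446, 0.308, 0.825, 0.3], [0, 0, 0, -0.446, 0.308, 0.825, 0.3], [0, 0, 0, -0.446, 0.308, 0.825, 0.3], [0, 0, 0, -0.446, 0.308, 0.825, 0.3], [0, 0, 0, -0.446, 0.308, 0.825, 0.3], [0, 0, 0, -0.446, 0.308, 0.825, 0.3], [0, 0, 0, -0.446, 0.308, 0.825, 0.3], [-0.6, 0.346, 0.48, 0, 0, 0, 0.3], [-0.6, 0.346, 0.48, 0, 0, 0, 0.3], [-0.6, 0.346, 0.48, 0, 0, 0, 0.3], [0, 0, 0, 0, 0, 0, 0.3], [0, 0, 0, 0, 0, 0, 0.3]])

```text
clock: 3.88
ee_pos: [598.2, -128.8, 196.9]
tool_rot: [-0.126, 0.517, 0.812, 0.241]
ft_force: [0.5, -0.1, 0.5]
finger_gap: 0.651
finger_force: 0.0
```

```bash
python3 - <<'E'
from h import *
s,p,r=cur();print(s["clock"],p,s["joint_positions"].round(2),s["torque"].round(3))
n=axes(YAW)[:,2]
print(to(C+100*n,Rt(-30)))
w=arm.snapshot("wrist");cv2.imwrite("pics/w1.png",w["image"])
E
```

```text
3.875 [ 598.23374748 -128.78786865  196.92739353] [-0.59  0.35  1.37  0.48  1.69 -1.03] [-0.333  0.073  0.008]
(array([-0.034,  0.001, -0.007]), array([-0.034,  0.001, -0.007]), array([-0.01, -0.  ,  0.  ]))
```

View pics/w1.png

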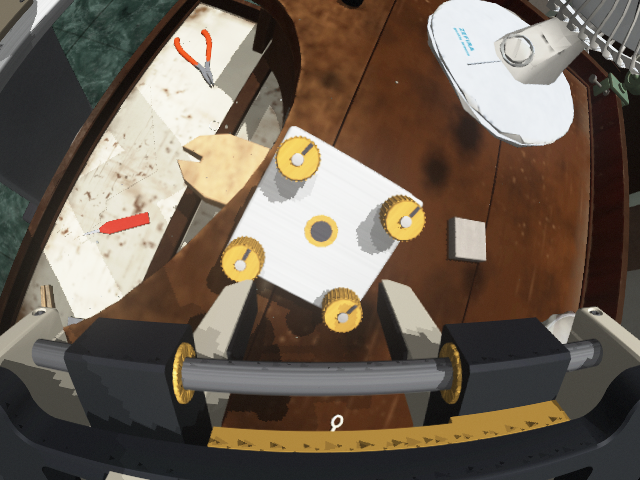

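The wrist view shows all four nuts: high-near (298,159), high-far (404,218), low-near (242,260) and low-far (343,310). Each has a grey stud end at its centre. I'll refine the pose from those.

```bash
cat >> h.py <<'E'
def wray(w,p,r,u,v):
    a=np.array([u-w["cx"],v-w["cy"]]); ra=np.hypot(*a); th=ra/w["fx"]; a=a/ra
    d=np.array([np.sin(th)*a[0],-np.sin(th)*a[1],-np.cos(th)])
    T=w["T_tool_cam"]; return p+r.apply(T[:3,3]), r.apply(T[:3,:3]@d)
E
python3 - <<'E'
from h import *
from scipy.optimize import least_squares
s,p,r=cur();w=arm.snapshot("wrist");im=w["image"];S=6;obs={}
for k,(u,v) in dict(hn=(298,159),hf=(404,218),ln=(242,262),lf=(343,311)).items():
    c=cv2.resize(im[v-26:v+26,u-26:u+26],None,fx=S,fy=S,interpolation=cv2.INTER_CUBIC)
    h=cv2.cvtColor(c,cv2.COLOR_BGR2HSV); m=cv2.inRange(h,(0,0,140),(180,70,255))
    n,l,st,ce=cv2.connectedComponentsWithStats(m)
    j=min((j for j in range(1,n) if 200<st[j,4]<12000),key=lambda j:np.hypot(*(ce[j]-26*S)))
    b=st[j]; obs[k]=((b[0]+b[2]/2)/S+u-26,(b[1]+b[3]/2)/S+v-26); print(k,obs[k],b/S)
def pred(q,k): return q[:3]+axes(q[3])@np.array([45*SG[k][0],45*SG[k][1],0])
f=lambda q:np.concatenate([(np.eye(3)-np.outer(d,d))@(pred(q,k)-o) for k in obs for o,d in [wray(w,p,r,*obs[k])]])
q=least_squares(f,[*C,YAW]); print(q.x,f(q.x).reshape(4,3).round(1))
print("grip centre if 9 above", q.x[:3]-9*axes(q.x[3])[:,2], C)
E
```

```text
hn (np.float64(296.9166666666667), np.float64(159.5)) [ 18.66666667  20.16666667  12.5         12.66666667 724.83333333]
hf (np.float64(404.9166666666667), np.float64(221.58333333333334)) [ 21.33333333  24.          11.16666667  11.16666667 613.83333333]
ln (np.float64(239.83333333333331), np.float64(264.75)) [ 18.16666667  23.16666667  11.33333333  11.16666667 574.83333333]
lf (np.float64(342.0833333333333), np.float64(316.9166666666667)) [ 19.66666667  27.          10.83333333   9.83333333 491.66666667]
[606.78522425 -81.76251637 119.63715512   1.49287941] [[ 0.   0.1  0. ]
 [-0.1  0.  -0. ]
 [ 0.  -0.1 -0. ]
 [-0.  -0.  -0. ]]
grip centre if 9 above [607.15138907 -77.07260375 111.96443442] [603.7 -78.5 111.1]
```

```bash
cat >> h.py <<'E'
YAW=1.4929; C=np.array([607.0,-77.2,111.8])
def nut(k,h): A=axes(YAW); return C+A@np.array([45*SG[k][0],45*SG[k][1],h-17.5])
E
python3 - <<'E'
from h import *
for a,b in(("ln",50),("ln",0)): print(to(nut(a,b),Rt(-30)))
A=axes(YAW);M=Rt(-30).as_matrix()
print("up-slope 90 in tool units",M.T@A[:,0]*1.5,"near 90",M.T@A[:,1]*1.5)
E
```

```text
(array([-0.318, -0.972,  1.149]), array([-0.318, -0.969,  1.152]), array([ 0.05,  0.05, -0.06]))
(array([-0.314, -0.977,  1.982]), array([-0.318, -0.969,  1.985]), array([ 0.05,  0.05, -0.06]))
up-slope 90 in tool units [ 1.29903811e+00  7.50000000e-01 -5.50992828e-17] near 90 [ 7.50000000e-01 -1.29903811e+00  8.40610606e-17]
```

Move to the low-near hover, then look once more from closer to check the offset.

Emit:
servo_tool(plan=[[-0.16, -0.48, 0.57, 0.05, 0.05, -0.06, 0.3], [-0.16, -0.48, 0.57, 0, 0, 0, 0.3], [0, 0, 0, 0, 0, 0, 0.3]])

```text
clock: 4.35
ee_pos: [555.3, -127.7, 113.1]
tool_rot: [-0.13, 0.514, 0.813, 0.24]
ft_force: [0.5, 0.3, 0.6]
finger_gap: 0.649
finger_force: 0.0
```

```bash
python3 - <<'E'
from h import *
s,p,r=cur();w=arm.snapshot("wrist");im=w["image"]
print(s["clock"],to(nut("ln",0),Rt(-30)))
# project predicted stud ends
def proj(X):
    T=w["T_tool_cam"]; t=r.inv().apply(X-p); c=T[:3,:3].T@(t-T[:3,3]); d=np.hypot(c[0],c[1]); th=np.arctan2(d,-c[2])
    return w["cx"]+w["fx"]*th*c[0]/d, w["cy"]-w["fx"]*th*c[1]/d
for k in SG:
    u,v=proj(nut(k,17.5+9)); print(k,u,v); cv2.drawMarker(im,(int(round(u)),int(round(v))),(0,0,255),0,8,1)
cv2.imwrite("pics/w2.png",im)
E
```

```text
4.35 (array([-0.007,  0.004,  0.824]), array([-0.005,  0.003,  0.824]), array([-0.01, -0.03, -0.02]))
hf 530.329338134804 224.43721274316198
lf 445.7956627070921 345.18037234894996
hn 409.12901186677925 138.22137606386494
ln 320.9852742545944 281.7459176246894
```

View pics/w2.png

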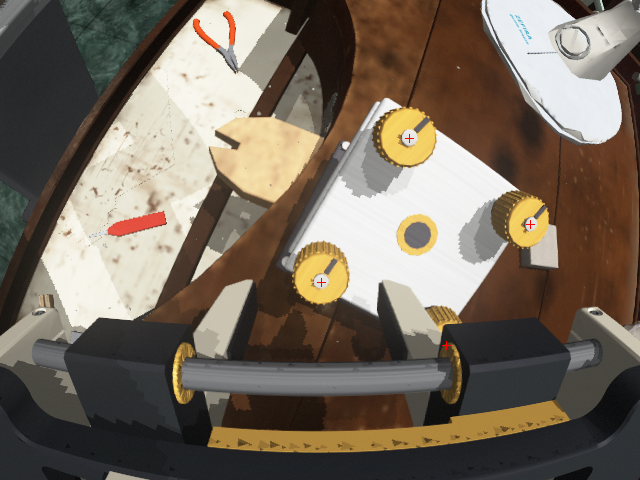

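The projected crosses land on the stud ends ((321,282), (409,138), (530,224)), so the pose is right. Descend and grip.

Emit:
servo_tool(plan=[[0, 0, 0.41, 0, 0, 0, 0.3], [0, 0, 0.41, 0, 0, 0, 0.3], [0, 0, 0, 0, 0, 0, -1], [0, 0, 0, 0, 0, 0, -1], [0, 0, 0, 0, 0, 0, -1], [0, 0, 0, 0, 0, 0, -1]], newtons=45)

```text
clock: 5.15
ee_pos: [559.9, -104.3, 73.9]
tool_rot: [-0.127, 0.513, 0.814, 0.24]
ft_force: [-5.8, -5.4, 5.8]
finger_gap: 0.333
finger_force: 45.0
```

```bash
cat >> h.py <<'E'
def rep():
    s,p,r=cur(); k=min(SG,key=lambda k:np.linalg.norm(nut(k,0)-p)); t=r.inv().apply(s["torque"]);f=r.inv().apply(s["ft_force"])
    a=(Rt(0).inv()*r).as_rotvec(degrees=True)
    print(round(s["clock"],2),k,"tool torque",t.round(3),"tool F",f.round(1),"err",r.inv().apply(nut(k,0)-p).round(1),"turn",a.round(1),"gap",round(s["finger_gap"],3),round(s["finger_force"],1),"j6",s["joint_positions"][5].round(2))
E
python3 -c "from h import *;rep()"
```

```text
5.15 ln tool torque [ 1.008 -0.037  0.018] tool F [ 1.  -5.7 -7.9] err [1.  0.3 1.2] turn [  0.1   0.  -30. ] gap 0.333 45.0 j6 -1.15
```

Emit:
servo_tool(plan=[[0, 0, 0, 0, 0, 1, -1], [0, 0, 0, 0, 0, 1, -1], [0, 0, 0, 0, 0, 1, -1], [0, 0, 0, 0, 0, 1, -1], [0, 0, 0, 0, 0, 1, -1], [0, 0, 0, 0, 0, 1, -1], [0, 0, 0, 0, 0, 1, -1], [0, 0, 0, 0, 0, 1, -1], [0, 0, 0, 0, 0, 1, -1], [0, 0, 0, 0, 0, 1, -1], [0, 0, 0, 0, 0, 0.5, -1], [0, 0, 0, 0, 0, 0, -1]])

```text
clock: 6.65
ee_pos: [558.8, -104.2, 73.9]
tool_rot: [-0.235, 0.863, 0.426, 0.137]
ft_force: [-10.9, -4.4, 9.9]
finger_gap: 0.335
finger_force: 45.0
```

```bash
python3 -c "from h import *;rep()"
```

```text
6.65 ln tool torque [ 1.439 -1.306 -0.062] tool F [ -5.2  -9.2 -11.1] err [1.3 0.3 1.2] turn [ 0.2 -0.  33.1] gap 0.335 45.0 j6 -0.05
```

Emit:
servo_tool(plan=[[0, 0, 0, 0, 0, 0, 0.3], [0, 0, 0, 0, 0, 0, 0.3], [0, 0, 0, 0, 0, 0, 0.3], [0, 0, -0.1, 0, 0, -1, 0.3], [0, 0, -0.1, 0, 0, -1, 0.3], [0, 0, -0.1, 0, 0, -1, 0.3], [0, 0, -0.1, 0, 0, -1, 0.3], [0, 0, -0.1, 0, 0, -1, 0.3], [0, 0, -0.1, 0, 0, -1, 0.3], [0, 0, -0.1, 0, 0, -1, 0.3], [0, 0, -0.1, 0, 0, -1, 0.3], [0, 0, 0, 0, 0, -1, 0.3], [0, 0, 0, 0, 0, -1, 0.3], [0, 0, 0, 0, 0, -0.5, 0.3], [0.183, 0.683, 0, 0, 0, 0, 0.3], [0.183, 0.683, 0, 0, 0, 0, 0.3], [0.183, 0.683, 0, 0, 0, 0, 0.3], [0, 0, 0.4, 0, 0, 0, 0.3], [0, 0, 0.4, 0, 0, 0, 0.3], [0, 0, 0, 0, 0, 0, 0.3]])

```text
clock: 9.15
ee_pos: [654.1, -31.7, 117.2]
tool_rot: [-0.13, 0.513, 0.814, 0.24]
ft_force: [0.1, -0.4, 0.3]
finger_gap: 0.65
finger_force: 0.0
```

```bash
python3 -c "from h import *;rep()"
```

```text
9.15 hf tool torque [ 0.164 -0.258  0.042] tool F [-0.2 -0.  -0.5] err [-0.4  1.5 -3.5] turn [  0.4   0.3 -29.9] gap 0.65 0.0 j6 -0.95
```

Emit:
servo_tool(plan=[[0, 0.025, -0.05, 0, 0, 0, 0.3], [0, 0, 0, 0, 0, 0, -1], [0, 0, 0, 0, 0, 0, -1], [0, 0, 0, 0, 0, 0, -1], [0, 0, 0, 0, 0, 0, -1], [0, 0, 0, 0, 0, 1, -1], [0, 0, 0, 0, 0, 1, -1], [0, 0, 0, 0, 0, 1, -1], [0, 0, 0, 0, 0, 1, -1], [0, 0, 0, 0, 0, 1, -1], [0, 0, 0, 0, 0, 1, -1], [0, 0, 0, 0, 0, 1, -1], [0, 0, 0, 0, 0, 1, -1], [0, 0, 0, 0, 0, 1, -1], [0, 0, 0, 0, 0, 1, -1], [0, 0, 0, 0, 0, 0.5, -1], [0, 0, 0, 0, 0, 0, -1]])

```text
clock: 11.28
ee_pos: [654.7, -35.2, 122.1]
tool_rot: [-0.236, 0.863, 0.425, 0.136]
ft_force: [-12.2, -4.2, 6.1]
finger_gap: 0.334
finger_force: 45.0
```

```bash
python3 -c "from h import *;rep()"
```

```text
11.28 hf tool torque [ 1.415 -1.743 -0.069] tool F [-7.5 -9.3 -7.8] err [1.  0.2 2.5] turn [ 0.4 -0.1 33.2] gap 0.334 45.0 j6 0.15
```

Emit:
servo_tool(plan=[[0, 0, 0, 0, 0, 0, 0.3], [0, 0, 0, 0, 0, 0, 0.3], [0, 0, 0, 0, 0, 0, 0.3], [0, 0, -0.1, 0, 0, -1, 0.3], [0, 0, -0.1, 0, 0, -1, 0.3], [0, 0, -0.1, 0, 0, -1, 0.3], [0, 0, -0.1, 0, 0, -1, 0.3], [0, 0, -0.1, 0, 0, -1, 0.3], [0, 0, -0.1, 0, 0, -1, 0.3], [0, 0, -0.1, 0, 0, -1, 0.3], [0, 0, -0.1, 0, 0, -1, 0.3], [0, 0, 0, 0, 0, -1, 0.3], [0, 0, 0, 0, 0, -1, 0.3], [0, 0, 0, 0, 0, -0.5, 0.3], [0.25, -0.433, 0, 0, 0, 0, 0.3], [0.25, -0.433, 0, 0, 0, 0, 0.3], [0.25, -0.433, 0, 0, 0, 0, 0.3], [0, 0, 0.4, 0, 0, 0, 0.3], [0, 0, 0.4, 0, 0, 0, 0.3], [0, 0, 0, 0, 0, 0, 0.3]])

```text
clock: 13.78
ee_pos: [565.8, -26.1, 121.1]
tool_rot: [-0.13, 0.513, 0.814, 0.24]
ft_force: [0.4, 0.4, 0.0]
finger_gap: 0.648
finger_force: 0.0
```

```bash
python3 -c "from h import *;rep()"
```

```text
13.78 hn tool torque [ 0.15  -0.204 -0.01 ] tool F [0.1 0.5 0.2] err [-0.5 -0.2  0.5] turn [  0.3   0.2 -29.9] gap 0.648 0.0 j6 -1.02
```

Emit:
servo_tool(plan=[[0, 0, 0, 0, 0, 0, -1], [0, 0, 0, 0, 0, 0, -1], [0, 0, 0, 0, 0, 0, -1], [0, 0, 0, 0, 0, 0, -1], [0, 0, 0, 0, 0, 1, -1], [0, 0, 0, 0, 0, 1, -1], [0, 0, 0, 0, 0, 1, -1], [0, 0, 0, 0, 0, 1, -1], [0, 0, 0, 0, 0, 1, -1], [0, 0, 0, 0, 0, 1, -1], [0, 0, 0, 0, 0, 1, -1], [0, 0, 0, 0, 0, 1, -1], [0, 0, 0, 0, 0, 1, -1], [0, 0, 0, 0, 0, 1, -1], [0, 0, 0, 0, 0, 0.5, -1], [0, 0, 0, 0, 0, 0, -1]])

```text
clock: 15.78
ee_pos: [565.0, -28.5, 122.7]
tool_rot: [-0.235, 0.863, 0.426, 0.136]
ft_force: [-14.7, -7.0, 7.8]
finger_gap: 0.337
finger_force: 45.0
```

```bash
python3 -c "from h import *;rep()"
```

```text
15.78 hn tool torque [ 1.69  -2.065 -0.102] tool F [-10.2 -10.3 -10.8] err [1.  0.2 3.1] turn [ 0.4 -0.1 33.2] gap 0.337 45.0 j6 0.08
```

Emit:
servo_tool(plan=[[0, 0, 0, 0, 0, 0, 0.3], [0, 0, 0, 0, 0, 0, 0.3], [0, 0, 0, 0, 0, 0, 0.3], [0, 0, -0.1, 0, 0, -1, 0.3], [0, 0, -0.1, 0, 0, -1, 0.3], [0, 0, -0.1, 0, 0, -1, 0.3], [0, 0, -0.1, 0, 0, -1, 0.3], [0, 0, -0.1, 0, 0, -1, 0.3], [0, 0, -0.1, 0, 0, -1, 0.3], [0, 0, -0.1, 0, 0, -1, 0.3], [0, 0, -0.1, 0, 0, -1, 0.3], [0, 0, 0, 0, 0, -1, 0.3], [0, 0, 0, 0, 0, -1, 0.3], [0, 0, 0, 0, 0, -0.5, 0.3], [-0.683, 0.183, 0, 0, 0, 0, 0.3], [-0.683, 0.183, 0, 0, 0, 0, 0.3], [-0.683, 0.183, 0, 0, 0, 0, 0.3], [0, 0, 0.4, 0, 0, 0, 0.3], [0, 0, 0.4, 0, 0, 0, 0.3], [0, 0, 0, 0, 0, 0, 0.3]])

```text
clock: 18.27
ee_pos: [649.3, -109.1, 72.8]
tool_rot: [-0.131, 0.513, 0.814, 0.24]
ft_force: [-0.1, -0.4, -0.1]
finger_gap: 0.651
finger_force: 0.0
```

```bash
python3 -c "from h import *;rep()"
```

```text
18.27 lf tool torque [ 0.173 -0.262  0.089] tool F [-0.3 -0.2 -0.2] err [-0.4  0.1 -0.8] turn [  0.3   0.3 -29.9] gap 0.651 0.0 j6 -1.06
```

Emit:
servo_tool(plan=[[0, 0, 0, 0, 0, 0, -1], [0, 0, 0, 0, 0, 0, -1], [0, 0, 0, 0, 0, 0, -1], [0, 0, 0, 0, 0, 0, -1], [0, 0, 0, 0, 0, 1, -1], [0, 0, 0, 0, 0, 1, -1], [0, 0, 0, 0, 0, 1, -1], [0, 0, 0, 0, 0, 1, -1], [0, 0, 0, 0, 0, 1, -1], [0, 0, 0, 0, 0, 1, -1], [0, 0, 0, 0, 0, 1, -1], [0, 0, 0, 0, 0, 1, -1], [0, 0, 0, 0, 0, 1, -1], [0, 0, 0, 0, 0, 1, -1], [0, 0, 0, 0, 0, 0.5, -1], [0, 0, 0, 0, 0, 0, -1]])

```text
clock: 20.27
ee_pos: [648.6, -112.0, 75.6]
tool_rot: [-0.235, 0.863, 0.425, 0.136]
ft_force: [-12.9, -6.2, 7.4]
finger_gap: 0.335
finger_force: 45.0
```

```bash
python3 -c "from h import *;rep()"
```

```text
20.27 lf tool torque [ 1.722 -1.767 -0.056] tool F [ -8.7  -9.2 -10. ] err [1.1 0.2 3.1] turn [ 0.4 -0.1 33.2] gap 0.335 45.0 j6 0.04
```

Emit:
servo_tool(plan=[[0, 0, 0, 0, 0, 0, 0.3], [0, 0, 0, 0, 0, 0, 0.3], [0, 0, 0, 0, 0, 0, 0.3], [0, 0, -0.1, 0, 0, -1, 0.3], [0, 0, -0.1, 0, 0, -1, 0.3], [0, 0, -0.1, 0, 0, -1, 0.3], [0, 0, -0.1, 0, 0, -1, 0.3], [0, 0, -0.1, 0, 0, -1, 0.3], [0, 0, -0.1, 0, 0, -1, 0.3], [0, 0, -0.1, 0, 0, -1, 0.3], [0, 0, -0.1, 0, 0, -1, 0.3], [0, 0, 0, 0, 0, -1, 0.3], [0, 0, 0, 0, 0, -1, 0.3], [0, 0, 0, 0, 0, -0.5, 0.3], [0.25, -0.433, 0, 0, 0, 0, 0.3], [0.25, -0.433, 0, 0, 0, 0, 0.3], [0.25, -0.433, 0, 0, 0, 0, 0.3], [0, 0, 0, 0, 0, 0, 0.3]])

```text
clock: 22.52
ee_pos: [557.9, -128.6, 116.2]
tool_rot: [-0.129, 0.514, 0.814, 0.24]
ft_force: [-0.9, -0.1, -0.3]
finger_gap: 0.651
finger_force: 0.0
```

```bash
python3 - <<'E'
from h import *
rep()
w=arm.snapshot("wrist");cv2.imwrite("pics/w3.png",w["image"])
E
```

```text
22.52 ln tool torque [ 0.162 -0.269  0.029] tool F [ 0.2 -0.9  0.2] err [-0.4 -0.1 50. ] turn [  0.2   0.2 -29.9] gap 0.651 0.0 j6 -1.14
```

View pics/w3.png

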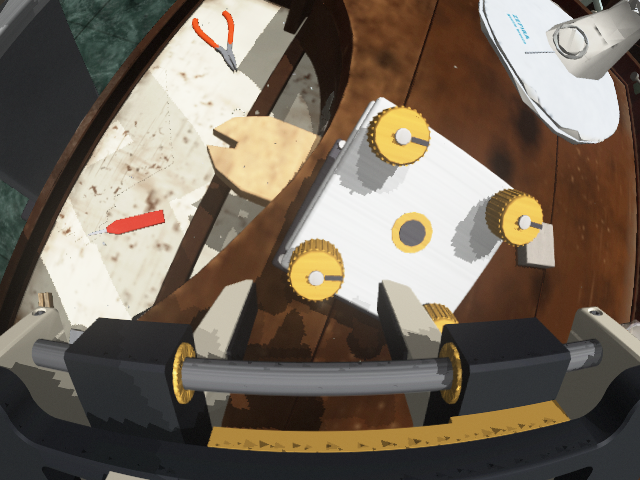

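The wrist view shows all the index marks turned about 60 degrees, with the nuts at (400,136), (515,220), (316,270) and (440,320). Now the second round, starting with low-near.

Emit:
servo_tool(plan=[[0, 0, 0.41, 0, 0, 0, 0.3], [0, 0, 0.41, 0, 0, 0, 0.3], [0, 0, 0, 0, 0, 0, -1], [0, 0, 0, 0, 0, 0, -1], [0, 0, 0, 0, 0, 0, -1], [0, 0, 0, 0, 0, 0, -1]], newtons=55)

```text
clock: 23.32
ee_pos: [560.0, -104.9, 74.8]
tool_rot: [-0.129, 0.514, 0.814, 0.239]
ft_force: [-9.4, -5.8, 3.3]
finger_gap: 0.333
finger_force: 55.0
```

```bash
python3 -c "from h import *;rep()"
```

```text
23.32 ln tool torque [ 1.853 -0.129 -0.013] tool F [ 1.2 -9.7 -6.2] err [1.  0.3 2.3] turn [  0.3   0.  -29.9] gap 0.333 55.0 j6 -1.14
```

Emit:
servo_tool(plan=[[0, 0, 0, 0, 0, 1, -1], [0, 0, 0, 0, 0, 1, -1], [0, 0, 0, 0, 0, 1, -1], [0, 0, 0, 0, 0, 1, -1], [0, 0, 0, 0, 0, 0, -1]])

```text
clock: 23.95
ee_pos: [559.5, -104.9, 74.7]
tool_rot: [-0.176, 0.672, 0.689, 0.207]
ft_force: [-11.5, -6.6, 3.6]
finger_gap: 0.334
finger_force: 55.0
```

```bash
python3 -c "from h import *;rep()"
```

```text
23.95 ln tool torque [ 2.072 -0.867 -0.126] tool F [ -3.4 -11.4  -6.9] err [1.1 0.3 2.3] turn [ 0.3 -0.  -5.8] gap 0.334 55.0 j6 -0.72
```

Emit:
servo_tool(plan=[[0, 0, 0, 0, 0, 1, -1], [0, 0, 0, 0, 0, 1, -1], [0, 0, 0, 0, 0, 0, -1]])

```text
clock: 24.32
ee_pos: [559.3, -104.9, 74.7]
tool_rot: [-0.197, 0.74, 0.615, 0.187]
ft_force: [-12.0, -7.4, 5.2]
finger_gap: 0.335
finger_force: 55.0
```

```bash
python3 -c "from h import *;rep()"
```

```text
24.32 ln tool torque [ 2.063 -1.18  -0.074] tool F [ -5.6 -10.9  -8.7] err [1.1 0.3 2.3] turn [ 0.3 -0.   6.2] gap 0.335 55.0 j6 -0.51
```

Emit:
servo_tool(plan=[[0, 0, 0, 0, 0, 1, -1], [0, 0, 0, 0, 0, 1, -1], [0, 0, 0, 0, 0, 0, -1]])

```text
clock: 24.7
ee_pos: [559.1, -104.8, 74.7]
tool_rot: [-0.215, 0.801, 0.534, 0.165]
ft_force: [-13.1, -6.5, 6.3]
finger_gap: 0.335
finger_force: 55.0
```

```bash
python3 -c "from h import *;rep()"
```

```text
24.7 ln tool torque [ 1.999 -1.647 -0.07 ] tool F [ -6.9 -11.   -9.2] err [1.2 0.3 2.3] turn [ 0.3 -0.1 18.2] gap 0.335 55.0 j6 -0.31
```

Emit:
servo_tool(plan=[[0, 0, 0, 0, 0, 1, -1], [0, 0, 0, 0, 0, 1, -1], [0, 0, 0, 0, 0, 0, -1]])

```text
clock: 25.08
ee_pos: [558.9, -104.7, 74.8]
tool_rot: [-0.232, 0.852, 0.448, 0.142]
ft_force: [-15.0, -6.2, 7.1]
finger_gap: 0.336
finger_force: 55.0
```

```bash
python3 -c "from h import *;rep()"
```

```text
25.07 ln tool torque [ 1.878 -2.088 -0.458] tool F [ -9.5 -11.3  -9.8] err [1.2 0.3 2.3] turn [ 0.4 -0.1 30.2] gap 0.336 55.0 j6 -0.1
```

Emit:
servo_tool(plan=[[0, 0, 0, 0, 0, 0.6, -1], [0, 0, 0, 0, 0, 0, -1]])

```text
clock: 25.32
ee_pos: [558.8, -104.7, 74.8]
tool_rot: [-0.236, 0.865, 0.421, 0.134]
ft_force: [-14.9, -6.8, 5.2]
finger_gap: 0.334
finger_force: 55.0
```

```bash
python3 -c "from h import *;rep()"
```

```text
25.32 ln tool torque [ 1.775 -2.221 -0.617] tool F [-11.3  -9.8  -8.5] err [1.2 0.2 2.3] turn [ 0.4 -0.1 33.7] gap 0.334 55.0 j6 -0.03
```

Low-near is tight at about 0.6 N m. Next is high-far.

Emit:
servo_tool(plan=[[0, 0, 0, 0, 0, 0, 0.3], [0, 0, 0, 0, 0, 0, 0.3], [0, 0, 0, 0, 0, 0, 0.3], [0, 0, -0.1, 0, 0, -1, 0.3], [0, 0, -0.1, 0, 0, -1, 0.3], [0, 0, -0.1, 0, 0, -1, 0.3], [0, 0, -0.1, 0, 0, -1, 0.3], [0, 0, -0.1, 0, 0, -1, 0.3], [0, 0, -0.1, 0, 0, -1, 0.3], [0, 0, -0.1, 0, 0, -1, 0.3], [0, 0, -0.1, 0, 0, -1, 0.3], [0, 0, 0, 0, 0, -1, 0.3], [0, 0, 0, 0, 0, -1, 0.3], [0, 0, 0, 0, 0, -0.6, 0.3], [0.183, 0.69, 0, 0, 0, 0, 0.3], [0.183, 0.69, 0, 0, 0, 0, 0.3], [0.183, 0.69, 0, 0, 0, 0, 0.3], [0, 0, 0.38, 0, 0, 0, 0.3], [0, 0, 0.38, 0, 0, 0, 0.3], [0, 0, 0, 0, 0, 0, 0.3]])

```text
clock: 27.82
ee_pos: [656.7, -33.1, 121.7]
tool_rot: [-0.13, 0.513, 0.814, 0.24]
ft_force: [0.1, -0.4, -0.1]
finger_gap: 0.648
finger_force: 0.0
```

```bash
python3 -c "from h import *;rep()"
```

```text
27.82 hf tool torque [ 0.169 -0.293 -0.021] tool F [-0.4 -0.1 -0.1] err [-0.3 -1.4  1. ] turn [  0.3   0.2 -29.9] gap 0.648 0.0 j6 -0.95
```

Emit:
servo_tool(plan=[[0, -0.02, 0.02, 0, 0, 0, 0.3], [0, 0, 0, 0, 0, 0, -1], [0, 0, 0, 0, 0, 0, -1], [0, 0, 0, 0, 0, 0, -1], [0, 0, 0, 0, 0, 0, -1], [0, 0, 0, 0, 0, 1, -1], [0, 0, 0, 0, 0, 1, -1], [0, 0, 0, 0, 0, 1, -1], [0, 0, 0, 0, 0, 1, -1], [0, 0, 0, 0, 0, 0, -1]])

```text
clock: 29.08
ee_pos: [655.2, -35.4, 122.1]
tool_rot: [-0.176, 0.672, 0.689, 0.207]
ft_force: [-9.7, -5.3, 4.4]
finger_gap: 0.331
finger_force: 55.0
```

```bash
python3 -c "from h import *;rep()"
```

```text
29.07 hf tool torque [ 1.816 -0.71  -0.108] tool F [-1.9 -9.6 -6.8] err [0.9 0.3 2.6] turn [ 0.3  0.  -5.8] gap 0.331 55.0 j6 -0.53
```

Emit:
servo_tool(plan=[[0, 0, 0, 0, 0, 1, -1], [0, 0, 0, 0, 0, 1, -1], [0, 0, 0, 0, 0, 0, -1]])

```text
clock: 29.45
ee_pos: [655.0, -35.4, 122.1]
tool_rot: [-0.197, 0.74, 0.615, 0.187]
ft_force: [-11.2, -5.6, 4.7]
finger_gap: 0.336
finger_force: 55.0
```

```bash
python3 -c "from h import *;rep()"
```

```text
29.45 hf tool torque [ 1.826 -1.096 -0.051] tool F [ -4.2 -10.4  -7.4] err [0.9 0.3 2.5] turn [0.4 0.  6.2] gap 0.336 55.0 j6 -0.32
```

Emit:
servo_tool(plan=[[0, 0, 0, 0, 0, 1, -1], [0, 0, 0, 0, 0, 1, -1], [0, 0, 0, 0, 0, 0, -1]])

```text
clock: 29.82
ee_pos: [654.9, -35.3, 122.1]
tool_rot: [-0.216, 0.8, 0.534, 0.165]
ft_force: [-12.8, -6.3, 5.7]
finger_gap: 0.335
finger_force: 55.0
```

```bash
python3 -c "from h import *;rep()"
```

```text
29.82 hf tool torque [ 1.764 -1.405 -0.131] tool F [ -6.9 -10.7  -8.6] err [1.  0.3 2.5] turn [ 0.4 -0.  18.2] gap 0.335 55.0 j6 -0.11
```

Emit:
servo_tool(plan=[[0, 0, 0, 0, 0, 1, -1], [0, 0, 0, 0, 0, 1, -1], [0, 0, 0, 0, 0, 0, -1]])

```text
clock: 30.2
ee_pos: [654.8, -35.3, 122.2]
tool_rot: [-0.232, 0.852, 0.448, 0.142]
ft_force: [-12.5, -5.8, 5.3]
finger_gap: 0.338
finger_force: 55.0
```

```bash
python3 -c "from h import *;rep()"
```

```text
30.2 hf tool torque [ 1.547 -1.82  -0.64 ] tool F [-8.7 -9.  -8. ] err [1.  0.2 2.6] turn [ 0.4 -0.1 30.2] gap 0.338 55.0 j6 0.1
```

High-far is tight at 0.64 N m. Next is high-near.

Emit:
servo_tool(plan=[[0, 0, 0, 0, 0, 0, 0.3], [0, 0, 0, 0, 0, 0, 0.3], [0, 0, 0, 0, 0, 0, 0.3], [0, 0, -0.1, 0, 0, -1, 0.3], [0, 0, -0.1, 0, 0, -1, 0.3], [0, 0, -0.1, 0, 0, -1, 0.3], [0, 0, -0.1, 0, 0, -1, 0.3], [0, 0, -0.1, 0, 0, -1, 0.3], [0, 0, -0.1, 0, 0, -1, 0.3], [0, 0, -0.1, 0, 0, -1, 0.3], [0, 0, -0.1, 0, 0, -1, 0.3], [0, 0, 0, 0, 0, -1, 0.3], [0, 0, 0, 0, 0, -1, 0.3], [0.25, -0.433, 0, 0, 0, 0, 0.3], [0.25, -0.433, 0, 0, 0, 0, 0.3], [0.25, -0.433, 0, 0, 0, 0, 0.3], [0, 0, 0.4, 0, 0, 0, 0.3], [0, 0, 0.4, 0, 0, 0, 0.3], [0, 0, 0, 0, 0, 0, 0.3]])

```text
clock: 32.58
ee_pos: [565.9, -26.2, 121.1]
tool_rot: [-0.13, 0.513, 0.814, 0.24]
ft_force: [0.3, 0.7, -0.4]
finger_gap: 0.649
finger_force: 0.0
```

```bash
python3 -c "from h import *;rep()"
```

```text
32.58 hn tool torque [ 0.19  -0.291  0.048] tool F [0.2 0.4 0.7] err [-0.4 -0.3  0.5] turn [  0.3   0.2 -29.9] gap 0.649 0.0 j6 -1.02
```

Emit:
servo_tool(plan=[[0, 0, 0, 0, 0, 0, -1], [0, 0, 0, 0, 0, 0, -1], [0, 0, 0, 0, 0, 0, -1], [0, 0, 0, 0, 0, 0, -1], [0, 0, 0, 0, 0, 1, -1], [0, 0, 0, 0, 0, 1, -1], [0, 0, 0, 0, 0, 1, -1], [0, 0, 0, 0, 0, 1, -1], [0, 0, 0, 0, 0, 0, -1]])

```text
clock: 33.7
ee_pos: [565.5, -28.7, 122.6]
tool_rot: [-0.176, 0.672, 0.689, 0.207]
ft_force: [-11.2, -6.9, 6.0]
finger_gap: 0.334
finger_force: 55.0
```

```bash
python3 -c "from h import *;rep()"
```

```text
33.7 hn tool torque [ 2.085 -0.852 -0.089] tool F [ -2.4 -11.   -9.1] err [0.9 0.2 3.2] turn [ 0.3  0.  -5.8] gap 0.334 55.0 j6 -0.6
```

Emit:
servo_tool(plan=[[0, 0, 0, 0, 0, 1, -1], [0, 0, 0, 0, 0, 1, -1], [0, 0, 0, 0, 0, 0, -1]])

```text
clock: 34.08
ee_pos: [565.3, -28.7, 122.6]
tool_rot: [-0.197, 0.74, 0.615, 0.187]
ft_force: [-12.5, -7.5, 5.5]
finger_gap: 0.334
finger_force: 55.0
```

```bash
python3 -c "from h import *;rep()"
```

```text
34.08 hn tool torque [ 2.06  -1.3   -0.273] tool F [ -5.6 -11.4  -9. ] err [0.9 0.3 3.1] turn [ 0.4 -0.   6.2] gap 0.334 55.0 j6 -0.39
```

Emit:
servo_tool(plan=[[0, 0, 0, 0, 0, 0.6, -1], [0, 0, 0, 0, 0, 0.6, -1], [0, 0, 0, 0, 0, 0, -1]])

```text
clock: 34.45
ee_pos: [565.2, -28.6, 122.6]
tool_rot: [-0.208, 0.777, 0.568, 0.174]
ft_force: [-12.8, -7.0, 6.2]
finger_gap: 0.335
finger_force: 55.0
```

```bash
python3 -c "from h import *;rep()"
```

```text
34.45 hn tool torque [ 2.016 -1.552 -0.51 ] tool F [ -6.3 -11.2  -9.3] err [0.9 0.2 3.1] turn [ 0.4 -0.1 13.3] gap 0.335 55.0 j6 -0.26
```

Emit:
servo_tool(plan=[[0, 0, 0, 0, 0, 0.4, -1], [0, 0, 0, 0, 0, 0, -1]])

```text
clock: 34.7
ee_pos: [565.2, -28.6, 122.6]
tool_rot: [-0.212, 0.789, 0.552, 0.17]
ft_force: [-13.4, -7.9, 6.9]
finger_gap: 0.335
finger_force: 55.0
```

```bash
python3 -c "from h import *;rep()"
```

```text
34.7 hn tool torque [ 2.006 -1.592 -0.626] tool F [ -7.3 -11.2 -10.5] err [0.9 0.2 3.1] turn [ 0.4 -0.1 15.7] gap 0.335 55.0 j6 -0.22
```

Emit:
servo_tool(plan=[[0, 0, 0, 0, 0, 0, 0.3], [0, 0, 0, 0, 0, 0, 0.3], [0, 0, 0, 0, 0, 0, 0.3], [0, 0, -0.1, 0, 0, -1, 0.3], [0, 0, -0.1, 0, 0, -1, 0.3], [0, 0, -0.1, 0, 0, -1, 0.3], [0, 0, -0.1, 0, 0, -1, 0.3], [0, 0, -0.1, 0, 0, -1, 0.3], [0, 0, -0.1, 0, 0, -1, 0.3], [0, 0, -0.1, 0, 0, -1, 0.3], [0, 0, -0.1, 0, 0, -0.6, 0.3], [-0.683, 0.183, 0, 0, 0, 0, 0.3], [-0.683, 0.183, 0, 0, 0, 0, 0.3], [-0.683, 0.183, 0, 0, 0, 0, 0.3], [0, 0, 0.4, 0, 0, 0, 0.3], [0, 0, 0.4, 0, 0, 0, 0.3], [0, 0, 0, 0, 0, 0, 0.3]])

```text
clock: 36.83
ee_pos: [649.4, -109.2, 72.8]
tool_rot: [-0.131, 0.513, 0.814, 0.24]
ft_force: [0.2, -0.4, 0.1]
finger_gap: 0.649
finger_force: 0.0
```

```bash
python3 -c "from h import *;rep()"
```

```text
36.83 lf tool torque [ 0.18  -0.252  0.015] tool F [-0.3  0.  -0.3] err [-0.4  0.1 -0.8] turn [  0.3   0.3 -29.9] gap 0.649 0.0 j6 -1.06
```

Last one, low-far.

Emit:
servo_tool(plan=[[0, 0, 0, 0, 0, 0, -1], [0, 0, 0, 0, 0, 0, -1], [0, 0, 0, 0, 0, 0, -1], [0, 0, 0, 0, 0, 0, -1], [0, 0, 0, 0, 0, 1, -1], [0, 0, 0, 0, 0, 1, -1], [0, 0, 0, 0, 0, 1, -1], [0, 0, 0, 0, 0, 1, -1], [0, 0, 0, 0, 0, 0, -1]])

```text
clock: 37.95
ee_pos: [649.2, -112.3, 75.6]
tool_rot: [-0.176, 0.672, 0.689, 0.207]
ft_force: [-10.6, -6.0, 5.8]
finger_gap: 0.336
finger_force: 55.0
```

```bash
python3 -c "from h import *;rep()"
```

```text
37.95 lf tool torque [ 1.966 -0.666 -0.053] tool F [ -1.8 -10.4  -8.4] err [0.9 0.3 3.2] turn [ 0.3  0.  -5.8] gap 0.336 55.0 j6 -0.64
```

Emit:
servo_tool(plan=[[0, 0, 0, 0, 0, 1, -1], [0, 0, 0, 0, 0, 1, -1], [0, 0, 0, 0, 0, 0, -1]])

```text
clock: 38.33
ee_pos: [649.0, -112.3, 75.6]
tool_rot: [-0.197, 0.74, 0.615, 0.187]
ft_force: [-11.3, -5.3, 5.3]
finger_gap: 0.333
finger_force: 55.0
```

```bash
python3 -c "from h import *;rep()"
```

```text
38.33 lf tool torque [ 1.972 -1.097 -0.551] tool F [ -3.7 -10.5  -7.7] err [1.  0.3 3.2] turn [ 0.3 -0.   6.2] gap 0.333 55.0 j6 -0.43
```

Emit:
servo_tool(plan=[[0, 0, 0, 0, 0, 0.3, -1], [0, 0, 0, 0, 0, 0, -1]])

```text
clock: 38.58
ee_pos: [649.0, -112.2, 75.6]
tool_rot: [-0.2, 0.749, 0.604, 0.184]
ft_force: [-11.5, -6.4, 5.3]
finger_gap: 0.335
finger_force: 55.0
```

```bash
python3 -c "from h import *;rep()"
```

```text
38.58 lf tool torque [ 1.933 -1.167 -0.562] tool F [ -4.9 -10.4  -8.3] err [1.  0.3 3.2] turn [ 0.3 -0.   7.9] gap 0.335 55.0 j6 -0.4
```

Emit:
servo_tool(plan=[[0, 0, 0, 0, 0, 0, 0.3], [0, 0, 0, 0, 0, 0, 0.3], [0, 0, 0, 0, 0, 0, 0.3], [0, 0, -0.2, 0, 0, -1, 0.3], [0, 0, -0.2, 0, 0, -1, 0.3], [0, 0, -0.2, 0, 0, -1, 0.3], [0, 0, -0.2, 0, 0, -1, 0.3], [0, 0, -0.4, 0, 0, -1, 0.3], [0, 0, -0.4, 0, 0, -1, 0.3], [0, 0, -0.4, 0, 0, -0.3, 0.3], [0, 0, 0, 0, 0, 0, 0.3], [0, 0, 0, 0, 0, 0, 0.3]])

```text
clock: 40.08
ee_pos: [646.1, -172.9, 176.4]
tool_rot: [-0.129, 0.514, 0.814, 0.24]
ft_force: [0.2, -0.9, 0.4]
finger_gap: 0.65
finger_force: 0.0
```

```bash
python3 - <<'E'
from h import *
rep()
w=arm.snapshot("wrist");cv2.imwrite("pics/w4.png",w["image"])
E
```

```text
40.08 lf tool torque [ 0.183 -0.256 -0.007] tool F [-0.6 -0.  -0.8] err [  0.2  -1.  120.8] turn [  0.2   0.2 -29.9] gap 0.65 0.0 j6 -1.04
```

View pics/w4.png

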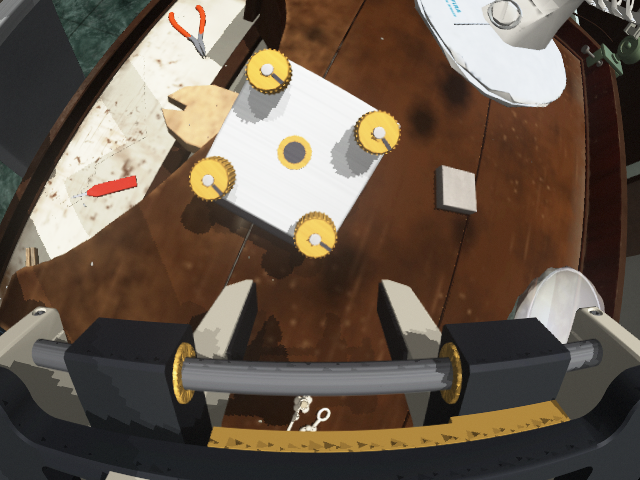

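The final view shows all four nuts turned on (marks at (280,80), (385,143), (220,190), (325,245)), with the clamp in place and the gripper clear.

```bash
python3 -c "
from station import arm
print(arm.job_done())"
```

```text
the job is handed in; nothing more can be done
None
```

I turned all four nuts about 60° in crisscross order, then went round crisscross again until each came tight against its stop at about 0.6 N m; nothing around the clamp was touched, and I handed the job in at about 40 s.

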